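Change the spent magenta cartridge in the label printer

ROBOT

A 6-joint arm with a two-finger parallel gripper is mounted at the origin on the work surface. World frame = base frame: x ahead of the robot, y to its left, z up, the work surface at z = 0. Lengths are in m, angles in rad, forces in N, time in s.
With the tool pointing down it reaches from about 0.35 to 0.775 m from the base axis. Payload 5.5 kg.
Tool frame: the origin (TCP) lies where the fingers leave the gripper's body, on its centre line; the fingertips stand env.tip_reach ahead of it and the grasp point (between the pads) lies 54 mm ahead of it (env.tip_reach is the distance from the TCP to the fingertips, in m); z points along the fingers, y is the line along which they close (so a half turn about z gives the same grasp; the last joint's range is limited). The gripper opens to 85 mm and grips with 20 to 120 N. Pads are 22 mm wide; open, the fingers measure 114 mm over their backs; the gripper's body (76 mm by 85 mm) begins 54 mm behind the grasp point. The pads swing forward as they close: fully open they stand 13 mm farther back than shut.
Start: joints at [-1.447, 0.313, 0.046, 1.304, 0, 1.431], TCP at [0.15, -0.555, 0.304] pointing down, gripper open.
Joint ranges: [-2.76, 2.76], [-0.86, 1.69], [-1.03, 1.26], [-2.2, 2.34], [-1.47, 1.5], [-3.14, 3.14]. Speed limits (rad/s): [2.57, 2.57, 3.14, 3.14, 3.14, 3.14].

INTERFACE

Orientations are given as a unit quaternion [w, x, y, z].
In Python, from workcell import status, optics, hand_in, env gives the robot as it stands.
- The arm moves only by the shell command python3 -m handwheel 'ROWS' [FORCE]. ROWS is a JSON object whose one key "deltas" holds a list of rows, each a list of 5 numbers: the opening, from -1 (shut) to 1 (fully open), then the shift along the tool's x, y, z in units of 40 mm (1.0 is 40 mm), then the turn about the tool's z in units of 10 degrees (1.0 is 10 degrees). In form: {"deltas": [[jaw, x, y, z, roll], ...]}. A call has 1 to 20 rows; each row shifts and turns the commanded pose from where the row before left it, along the tool's axes as they then stand; what a row does not reach is not made up. A row lasts 1/8 s, in which the tool goes at most 62.5 mm and 10.7 degrees, less where a joint would pass 70% of its speed; a pose out of reach is approached as far as the arm can. A call is refused whole if a number of a shift passes 1 or a number of a turn 1, either way. A call with a gripper value outside its range is refused whole. The fingers move at their own pace and stop on an object; FORCE is the grip in N (left out, the last holds). Time passes only in rows, so rows that do not move let the fingers close. It gives the time, the measured TCP pose, the force, the opening and the grip force at its end, in the units of the state.
- status.get_state(): the state, without advancing time (a new reading comes with each control period).
- optics.read_camera(name): name is "scene" or "side" or "wrist"; returns a dict with "frame" (400x640x3 uint8, red, green, blue), "depth" (400x640 float32, m along the optical axis (not along the pixel's ray), 0 where there is no reading), "vfov" (degrees; the focal length in pixels is half the picture's height over the tangent of half this angle, whatever the lens; pixels are square), "cx", "cy" (the principal point, pixels), "k1" (the pictures are not rectified: a ray, as slopes to the right and down, at radius r is drawn at 1 + k1 r^2 times it, then the intrinsics apply), "origin" and "attitude" of the camera in the world. Camera axes: x right, y down, z forward; pixel columns grow to the right and rows downward; lengths in m; the calibration is good to about 2 mm. A picture is of the moment at which its call begins.
- hand_in(): hands the job in; it is judged then, once.
The state is a dict: "clock": time; "joint_pos": joint angles; "qvel": joint speeds; "tau": joint torques, N m; "tcp_pos": TCP position; "orientation": TCP orientation; "wrist_force": force on the tool from outside, world axes, zero at the start; "ft_torque": the same for the moment, N m; "finger_gap": finger opening in m; "grip_force": force on a finger pad.
Only numpy, scipy, OpenCV 4.12 (cv2) and the standard library are available. Lean on these libraries where they do the work, as an engineer would, in place of code of your own. Each camera call takes 0.05 s, during which the arm holds its last target. There are 200 camera calls.

TASK

Change the magenta ink in the label printer: press the magenta cartridge standing in the ink deck so that its push-push catch lets it spring up, lift it out and put it in the blue returns bin. Then slide the new magenta cartridge from the grey stock tray into the emptied bay and press it until the catch holds it down. Press gently, only until you feel the stop, and leave the other cartridges and the things on the bench where they are.

Things in the scene. Friction and masses are not known exactly. Their poses are not given: they have to be found in the camera images.
- printer: Grey desktop label printer, fixed. Its ink deck (x -66 to +88 mm, y -110 to +141 mm, top 100 mm above the bench) has three upright bays in a row; a print unit 180 mm high adjoins at +y, its wall 75 mm from bay0's centre. Origin on the bench under the middle bay; x across the deck away from the robot, y along the bays, z up. More than 28 N on a cartridge or the printer breaks it.
- bay0 (a point): Mouth centre of the left bay (+66 mm in the printer's y), level with the deck top, axes as the printer's. Each bay is a shaft 58.4 (x) by 26.4 (y) mm, 1.2 mm wider than a cartridge on every side, its mouth bevelled 3.5 mm outward over 6 mm depth. In it a sprung lift with a push-push catch carries the cartridge: lift up, 30 mm of the cartridge stand out of the deck; held, 12 mm.
- bay1 (a point): The same for the middle bay. To catch or release: press the cartridge below its held height, then let go. The spring gives 4 N up, 7 N held, 8.5 N at the stop; released, it lifts the cartridge within 0.5 s. Catches are worn unequally: by bay, a catch takes hold 3.5 to 9 mm below the held height and lets go some 1.5 mm sooner.
- bay2 (a point): The same for the right bay (-66 mm in the printer's y). In every bay a hard stop, felt as a steep rise of force above the spring's 8.5 N, lies 1 to 1.5 mm below the depth at which its catch takes hold: pressing slowly until that rise (12 to 20 N) and letting go always works the catch; its depth cannot be seen beforehand.
- spent: The magenta cartridge in the printer: a block 56 (x) x 24 (y) x 85 (z) mm, 50 to 120 g, with dark grip ribs near the top and a pale thumb pad (26 x 16 mm) amid its flat top. Origin at the centre of its underside. At the start held down in one of the three bays (any), 12 mm standing out of the deck.
- fresh: The new magenta cartridge, same shape and size, standing upright in one of the three pockets of the stock tray. It fits either way round. Origin at the centre of its underside.
- ink_black: Black cartridge of the same shape held down in another bay. Leave it.
- ink_cyan: Cyan cartridge of the same shape held down in another bay. Leave it.
- spare_black: Black spare cartridge, same shape, standing in the stock tray. Leave it.
- spare_cyan: Cyan spare cartridge, same shape, standing in the stock tray. Leave it.
- tray: Grey stock tray, fixed: 84 mm (x) x 206 mm (y), walls 30 mm high and 4 mm thick, floor 4 mm, three pockets in a row along y at 66 mm spacing (dividers 22 mm high above the floor). Origin at the centre of its underside.
- returns: Blue open stacking bin for used cartridges, fixed, empty: 140 mm (x) x 190 mm (y), walls 75 mm high (the front wall, on its -x side, 50 mm) and 5 mm thick, floor 5 mm. Origin at the centre of its underside.
- foam_roll: Roll of white foam tape lying flat, 120 mm across, 22 mm high. Leave it.
- headbands: Stack of foam headbands, 160 x 30 x 48 mm. Leave it.
- phone: Black phone lying flat, 150 x 72 x 9 mm. Leave it.
- marker: White marker pen, 100 mm long, lying. Leave it.

How it is judged:
By the outcome, as a careful person would: the job done as asked, in the order asked, and still so for the second after the job is handed in, with the robot touching nothing.
It also fails if it takes over 64 s, if anything falls off the work surface, if the arm or the gripper's body presses on something with over 40 N, if the wrist force passes 120 N, or if a joint passes its speed limit or range.

## Working session

There is one attempt and no reset: what is moved stays moved. The work goes in short steps, Python scripts to look and compute and a shell command to move; the robot and the scene stay as the last step left them, time stands still between calls to the robot, and variables do not carry over. Pictures are saved under pics/ and viewed, at most 10 in all, crops included, and the job is handed in when it is done.

```bash
ls; mkdir -p pics
cat > h.py <<'E'
import numpy as np, cv2
from scipy.spatial.transform import Rotation as R
from workcell import status, optics, env
def q2R(q): return R.from_quat([q[1],q[2],q[3],q[0]]).as_matrix()
def cam(name):
    c=optics.read_camera(name); c['f']=c['frame'].shape[0]/2/np.tan(np.radians(c['vfov'])/2)
    a=np.array(c['attitude']); c['R']=a if a.shape==(3,3) else q2R(a); c['o']=np.array(c['origin']); return c
def rays(c,uv):
    uv=np.atleast_2d(uv).astype(float)
    d=(uv-[c['cx'],c['cy']])/c['f']; s=d.copy()
    for _ in range(20): s=d/(1+c['k1']*(s**2).sum(1,keepdims=True))
    return np.c_[s,np.ones(len(s))]
def onplane(c,uv,z):
    r=rays(c,uv)@c['R'].T; return c['o']+r*((z-c['o'][2])/r[:,2])[:,None]
def cloud(c):
    v,u=np.mgrid[0:400,0:640]; r=rays(c,np.c_[u.ravel(),v.ravel()])
    return (c['o']+(r*c['depth'].reshape(-1,1))@c['R'].T).reshape(400,640,3)
def save(c,n): cv2.imwrite(n,c['frame'][:,:,::-1])
E
python3 - <<'E'
from h import *
import pickle
s=status.get_state(); print(s, env.tip_reach)
for n in ['scene','side','wrist']:
    c=cam(n); save(c,f'pics/{n}0.png'); pickle.dump(c,open(f'{n}0.pkl','wb'))
    print(n,c['o'],c['R'].round(3).tolist(),c['vfov'],c['cx'],c['cy'],c['k1'])
E
```

```text
pics
{'clock': 0.0, 'joint_pos': array([-1.44659007e+00,  3.14028805e-01,  4.49984789e-02,  1.30357412e+00,
        8.98686229e-06,  1.43119933e+00]), 'qvel': array([ 0.00060104, -0.00160575,  0.0008438 , -0.0004186 , -0.00058333,
       -0.00112925]), 'tau': array([ 3.88572507e-04, -4.80627680e+01,  2.98534799e+01,  1.92879571e-02,
       -1.02669644e-04,  7.12451325e-06]), 'tcp_pos': array([ 0.14988295, -0.55474884,  0.30300054]), 'orientation': array([-9.03996070e-04,  9.91313181e-01,  1.31519431e-01,  1.14502808e-05]), 'wrist_force': array([-0.22648526, -0.12057896,  0.53726221]), 'ft_torque': array([0.03069392, 0.03634981, 0.0327078 ]), 'grip_force': 0.0, 'finger_gap': 0.08515062750960323} 0.0726
scene [ 1.20268252 -0.13859329  1.16809313] [[0.234, 0.794, -0.561], [0.972, -0.199, 0.124], [-0.013, -0.575, -0.818]] 56.67761069301572 317.01722396496075 201.5851829754305 -0.059840190167045906
side [ 0.43568203 -0.78697865  0.9417913 ] [[1.0, -0.014, 0.021], [-0.025, -0.705, 0.708], [0.005, -0.709, -0.706]] 52.04236147660886 314.51917393464873 205.19583948792135 0.014150966964800796
wrist [ 0.22638238 -0.53340827  0.3735549 ] [[0.261, -0.918, -0.3], [-0.965, -0.249, -0.079], [-0.002, 0.31, -0.951]] 69.97839427765088 316.65268449687363 202.01878260160484 -0.047958936944083354
```

View pics/scene0.png

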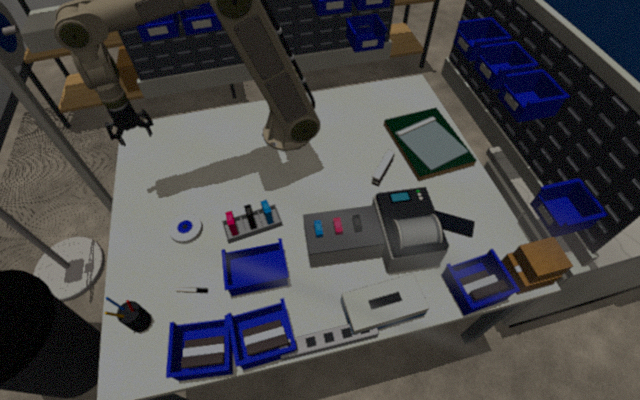

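View pics/side0.png

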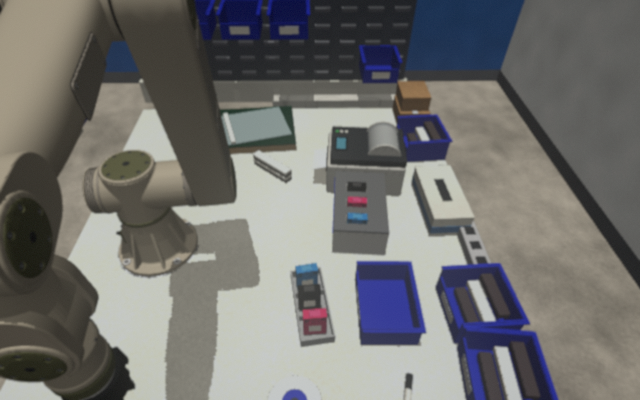

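The scene view shows the spent magenta in the middle bay (338,226), the fresh one at the tray's near end (231,222) and the empty bin at (255,270). The side view shows them at (357,201), (315,318) and (388,300). Next I measure from both views.

```bash
cat > m.py <<'E'
from h import *
import pickle
C={n:pickle.load(open(n+'0.pkl','rb')) for n in ['scene','side']}
def blobs(c,kind):
    h=cv2.cvtColor(c['frame'],cv2.COLOR_RGB2HSV); H,S,V=[h[:,:,i].astype(int) for i in range(3)]
    m={'mag':(H>150)&(H<178)&(S>110)&(V>60),'cy':(H>90)&(H<108)&(S>120)&(V>70),'blue':(H>112)&(H<128)&(S>140)}[kind].astype(np.uint8)
    n,l,st,ce=cv2.connectedComponentsWithStats(m); return [(l==i,ce[i],st[i,4]) for i in range(1,n) if st[i,4]>25]
if __name__=='__main__':
  for n,c in C.items():
    P=cloud(c)
    for k in ['mag','cy']:
        for m,ce,a in blobs(c,k):
            p=P[m&(c['depth']>0)]; 
            if len(p)<10: continue
            z=np.percentile(p[:,2],90); t=p[abs(p[:,2]-z)<.006]
            rc=cv2.minAreaRect((t[:,:2]*1000).astype(np.float32))
            print(n,k,ce.round(),a,'ztop',z.round(4),'rect',np.round(rc[0],1),np.round(rc[1],1),round(rc[2],1),len(t))
    # deck plane
    for m,ce,a in blobs(c,'blue'):
        if a>900:
            p=P[m&(c['depth']>0)]; print(n,'blue',ce.round(),a,p.min(0).round(3),p.max(0).round(3))
E
python3 m.py
```

```text
scene mag [230. 220.] 126 ztop 0.0917 rect [ 454.2 -285.3] [56.2 23.7] 2.5 89
scene mag [338. 225.] 122 ztop 0.1165 rect [585.8  67.2] [22.4 55.1] 83.8 96
scene cy [400. 196.] 118 ztop 0.1535 rect [552.3 292.9] [58.9 30.9] 84.4 115
scene cy [266. 207.] 87 ztop 0.0924 rect [ 436.5 -155.2] [56.6 21.9] 10.8 76
scene cy [318. 227.] 113 ztop 0.1172 rect [580.4   1.7] [21.9 58.3] 85.5 98
scene blue [181.  23.] 1361 [-0.502 -0.568  0.237] [ 0.266 -0.172  0.687]
scene blue [365.  31.] 1055 [-0.502  0.395  0.112] [-0.327  0.628  0.226]
scene blue [511.  69.] 5424 [-0.266  0.728  0.132] [0.462 0.9   0.396]
scene blue [571. 204.] 2250 [0.581 0.73  0.067] [0.819 0.9   0.218]
scene blue [254. 268.] 2365 [ 0.564 -0.329 -0.002] [ 0.713 -0.127  0.081]
scene blue [482. 284.] 1237 [0.789 0.371 0.001] [0.951 0.593 0.097]
scene blue [227. 342.] 4234 [ 0.781 -0.51  -0.002] [ 0.948 -0.149  0.097]
side mag [357. 200.] 133 ztop 0.1152 rect [584.4  65. ] [27.4 53.3] 87.4 119
side mag [314. 313.] 237 ztop 0.0908 rect [ 451.9 -287.6] [53.7 24.9] 0.6 219
side cy [472.   6.] 50 ztop -0.1265 rect [1672.9 2381.7] [76.4 19. ] 12.0 6
side cy [500.  10.] 31 ztop -0.1402 rect [1903.1 2383.4] [12.   9.8] 40.1 4
side cy [454.  17.] 60 ztop -0.2018 rect [1586.4 2376.4] [87.8 29.4] 15.8 12
side cy [357. 216.] 119 ztop 0.1153 rect [577.8  -1.7] [24.5 50.5] 84.9 115
side cy [307. 269.] 122 ztop 0.091 rect [ 434.3 -158.8] [50.6 21.4] 9.3 121
side blue [230.  17.] 1998 [ 0.024 -0.112  0.232] [0.279 0.902 0.704]
side blue [288.  16.] 1335 [0.289 0.727 0.302] [0.463 0.902 0.393]
side blue [380.  58.] 982 [0.664 0.729 0.122] [0.852 0.899 0.216]
side blue [387. 305.] 2910 [ 0.563 -0.333 -0.001] [ 0.707 -0.129  0.08 ]
side blue [499. 322.] 1828 [ 0.782 -0.489 -0.   ] [ 0.944 -0.152  0.095]
```

```bash
python3 -m handwheel '{"deltas":[[-1,0,0,0,-1],[-1,0,0,0,-1],[-1,0,0,0,-1],[-1,0,0,0,-1],[-1,0,0,0,-1],[-1,0,0,0,-1],[-1,0,0,0,-1],[-1,0,0,0,-1],[-1,0,0,0,-1],[-1,0,0,0,-1],[-1,0,0,0,-1],[-1,0,0,0,-1],[-1,0,0,0,-1],[-1,0,0,0,-1],[-1,0,0,0,-1],[-1,0,0,0,-1]]}' 30
python3 -m handwheel '{"deltas":[[-1,-0.5,0.9,0,0],[-1,-0.57,0.97,0,0],[-1,-0.57,0.97,0,0],[-1,-0.57,0.97,0,0],[-1,-0.57,0.97,0,0],[-1,-0.57,0.97,0,0],[-1,-0.57,0.97,0,0],[-1,-0.57,0.97,0,0],[-1,-0.57,0.97,0,0],[-1,-0.57,0.97,0,0],[-1,-0.57,0.97,0,0],[-1,-0.57,0.97,0,0],[-1,-0.57,0.97,0,0],[-1,-0.57,0.97,0,0],[-1,-0.57,0.97,0,0],[-1,-0.57,0.97,0,0],[-1,-0.37,1.0,0,0],[-1,0,0,0,0],[-1,0,0,0,0]]}'
python3 - <<'E'
from h import *
import pickle
c=cam('wrist'); save(c,'pics/w1.png'); pickle.dump(c,open('w1.pkl','wb'))
s=status.get_state(); print(s['clock'],s['tcp_pos'],R.from_matrix(q2R(s['orientation'])).as_euler('zyx',degrees=True),s['wrist_force'],s['joint_pos'])
E
```

```text
clock: 2.15
tcp_pos: [0.1499, -0.555, 0.3035]
orientation: [-0.0, 0.04, 0.999, 0.0]
wrist_force: [-0.2, 0.2, -0.2]
finger_gap: -0.0004
grip_force: 0.0
clock: 4.53
tcp_pos: [0.581, 0.0683, 0.3034]
orientation: [-0.001, 0.042, 0.999, -0.0]
wrist_force: [0.3, -0.3, 0.4]
finger_gap: 0.0001
grip_force: 0.0
4.575 [0.58092626 0.06779378 0.30359301] [-1.75087440e+02 -5.40055318e-02  1.79976683e+02] [ 0.72267187 -0.80620653 -0.12985665] [-2.08714649e-02  3.33408033e-01  7.36239491e-02  1.31194612e+00
 -4.26542936e-04  6.48692717e-02]
```

View pics/w1.png

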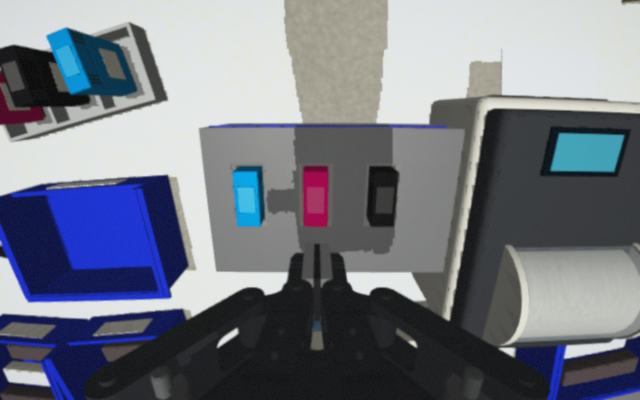

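The wrist view shows the magenta at (316,196), cyan at (248,196) and black at (381,196) in the deck. The shut fingertips are at about (318,250).

```bash
cat > w.py <<'E'
from h import *
import pickle,sys
def rect(c,m,z):
    cs,_=cv2.findContours(m.astype(np.uint8),cv2.RETR_EXTERNAL,cv2.CHAIN_APPROX_NONE)
    k=max(cs,key=cv2.contourArea)[:,0]; p=onplane(c,k,z)[:,:2]*1000
    return cv2.minAreaRect(p.astype(np.float32))
def hsv(c):
    h=cv2.cvtColor(c['frame'],cv2.COLOR_RGB2HSV).astype(int); return h[:,:,0],h[:,:,1],h[:,:,2]
def pose():
    s=status.get_state(); M=q2R(s['orientation']); return s,M
def todelta(xy):
    s,M=pose(); d=np.array([*xy,0])-[*s['tcp_pos'][:2],0]; return (M.T@d/0.04).round(3)
E
python3 - <<'E'
from w import *
c=pickle.load(open('w1.pkl','rb')); H,S,V=hsv(c); P=cloud(c)
win=np.zeros((400,640),bool); win[150:240,220:410]=1
for n,m in [('mag',(H>150)&(H<178)&(S>110)),('cy',(H>90)&(H<108)&(S>120)),('blk',(V<45))]:
    m=m&win; l=cv2.connectedComponentsWithStats(m.astype(np.uint8)); i=1+np.argmax(l[2][1:,4]); m=l[1]==i
    p=P[m&(c['depth']>0)]; print(n,l[3][i].round(1),l[2][i],'z',np.percentile(p[:,2],[10,50,90]).round(4)); t=p[p[:,2]>.108]
    print('  top pts', cv2.minAreaRect((t[:,:2]*1000).astype(np.float32)), 'ray', rect(c,m,.112))
d=P[140:260,205:460].reshape(-1,3); d=d[abs(d[:,2]-.1)<.006]; print('deck z',np.median(d[:,2]), cv2.minAreaRect((d[:,:2]*1000).astype(np.float32)))
s,M=pose(); print('tool x',np.degrees(np.arctan2(M[1,0],M[0,0])))
# two-view triangulation: magenta top centre scene/side
from m import C,blobs
L=[(c,np.array([316,196.]))]
def tri(L):
    A=np.zeros((3,3));b=np.zeros(3)
    for c,uv in L:
        r=(c['R']@rays(c,uv)[0]); r/=np.linalg.norm(r); Q=np.eye(3)-np.outer(r,r); A+=Q;b+=Q@c['o']
    return np.linalg.solve(A,b)
sc=[b for b in blobs(C['scene'],'mag')]; sd=[b for b in blobs(C['side'],'mag')]
print('tri spent',tri([(C['scene'],sc[1][1]),(C['side'],sd[0][1]),L[0]]),'fresh',tri([(C['scene'],sc[0][1]),(C['side'],sd[1][1])]))
E
```

```text
mag [315.1 196. ] [ 303  166   26   61 1520] z [0.1127 0.1143 0.1152]
  top pts ((583.17431640625, 67.51438903808594), (23.67376136779785, 55.63691329956055), 84.56156158447266) ray ((581.0299682617188, 67.64449310302734), (23.75067138671875, 60.24028396606445), 84.70891571044922)
cy [248.2 196. ] [ 232  166   32   61 1681] z [0.1019 0.1139 0.115 ]
  top pts ((577.238037109375, 1.7861099243164062), (24.17756462097168, 55.12764358520508), 84.69732666015625) ray ((575.5932006835938, 3.489255905151367), (27.99876594543457, 60.295082092285156), 85.03136444091797)
blk [380.6 194.3] [ 367  166   31   60 1157] z [0.1013 0.1138 0.1149]
  top pts ((588.0152587890625, 132.44631958007812), (23.295719146728516, 54.31562805175781), 85.02435302734375) ray ((585.8732299804688, 131.235107421875), (26.845033645629883, 59.16045379638672), 85.08636474609375)
deck z 0.10041328740804167 ((593.1670532226562, 82.73283386230469), (252.8485107421875, 128.1274871826172), 85.2082748413086)
tool x 175.0874164784437
tri spent [0.58360818 0.06814992 0.10637317] fresh [ 0.45384752 -0.28365529  0.07635737]
```

```bash
python3 -m handwheel '{"deltas":[[-1,-0.065,0,0.5,0],[-1,0,0,0.8,0],[-1,0,0,0.8,0],[-1,0,0,0.5,0],[-1,0,0,0.2,0],[-1,0,0,0,0],[-1,0,0,0,0]]}'
python3 -m handwheel '{"deltas":[[-1,0,0,0.025,0],[-1,0,0,0.025,0],[-1,0,0,0.025,0],[-1,0,0,0.025,0],[-1,0,0,0.025,0],[-1,0,0,0.025,0],[-1,0,0,0.025,0],[-1,0,0,0,0]]}'
```

```text
clock: 5.45
tcp_pos: [0.5846, 0.0678, 0.193]
orientation: [0.001, 0.043, 0.999, -0.0]
wrist_force: [0.3, -0.2, -0.3]
finger_gap: 0.0001
grip_force: 0.0
clock: 6.45
tcp_pos: [0.584, 0.0682, 0.1854]
orientation: [0.0, 0.043, 0.999, 0.0]
wrist_force: [-1.4, 0.2, 4.9]
finger_gap: -0.0005
grip_force: 2.4
```

```bash
python3 -m handwheel '{"deltas":[[-1,0,0,0.02,0],[-1,0,0,0.02,0],[-1,0,0,0.02,0],[-1,0,0,0,0]]}'|egrep 'tcp|wrist'
python3 -m handwheel '{"deltas":[[-1,0,0,0.02,0],[-1,0,0,0,0]]}'|egrep 'tcp|wrist'
```

```text
tcp_pos: [0.584, 0.0682, 0.1832]
wrist_force: [-2.2, -0.0, 6.3]
tcp_pos: [0.5841, 0.0682, 0.1824]
wrist_force: [-2.1, 0.1, 5.8]
```

```bash
for i in 1; do python3 -m handwheel '{"deltas":[[-1,0,0,0.02,0],[-1,0,0,0,0]]}'|egrep 'tcp|wrist'
python3 -m handwheel '{"deltas":[[-1,0,0,0.02,0],[-1,0,0,0,0]]}'|egrep 'tcp|wrist'
python3 -m handwheel '{"deltas":[[-1,0,0,0.015,0],[-1,0,0,0,0]]}'|egrep 'tcp|wrist'; done
```

```text
tcp_pos: [0.5841, 0.0682, 0.1816]
wrist_force: [-3.0, 0.1, 6.2]
tcp_pos: [0.5841, 0.0682, 0.1809]
wrist_force: [-2.6, 0.5, 6.8]
tcp_pos: [0.5841, 0.0682, 0.1803]
wrist_force: [-2.3, 0.5, 7.9]
```

```bash
python3 -m handwheel '{"deltas":[[-1,0,0,0.012,0],[-1,0,0,0,0]]}'|egrep 'tcp|wrist'
python3 -m handwheel '{"deltas":[[-1,0,0,0.012,0],[-1,0,0,0,0]]}'|egrep 'tcp|wrist'
```

```text
tcp_pos: [0.5841, 0.0682, 0.1798]
wrist_force: [-1.6, 0.3, 6.5]
tcp_pos: [0.5841, 0.0682, 0.1794]
wrist_force: [-2.8, 1.6, 6.4]
```

```bash
python3 -m handwheel '{"deltas":[[-1,0,0,0.012,0],[-1,0,0,0,0]]}'|egrep 'tcp|wrist'
```

```text
tcp_pos: [0.5841, 0.0682, 0.1789]
wrist_force: [-2.6, 0.1, 7.5]
```

```bash
python3 -m handwheel '{"deltas":[[-1,0,0,0.015,0],[-1,0,0,0,0]]}'|egrep 'tcp|wrist'
python3 -m handwheel '{"deltas":[[-1,0,0,0.015,0],[-1,0,0,0,0]]}'|egrep 'tcp|wrist'
```

```text
tcp_pos: [0.5841, 0.0682, 0.1783]
wrist_force: [-2.1, -0.3, 6.6]
tcp_pos: [0.5841, 0.0682, 0.1777]
wrist_force: [-2.9, 1.0, 7.4]
```

```bash
python3 -m handwheel '{"deltas":[[-1,0,0,0.015,0],[-1,0,0,0,0]]}'|egrep 'tcp|wrist'
```

```text
tcp_pos: [0.5841, 0.0682, 0.1771]
wrist_force: [-2.8, 0.6, 6.9]
```

```bash
python3 -m handwheel '{"deltas":[[-1,0,0,0.015,0],[-1,0,0,0,0]]}'|egrep 'tcp|wrist'
```

```text
tcp_pos: [0.5841, 0.0682, 0.1766]
wrist_force: [-2.6, 0.1, 8.2]
```

```bash
python3 -m handwheel '{"deltas":[[-1,0,0,0.015,0],[-1,0,0,0,0]]}'|egrep 'tcp|wrist'
```

```text
tcp_pos: [0.5841, 0.0682, 0.176]
wrist_force: [-3.4, 0.4, 6.9]
```

```bash
python3 -m handwheel '{"deltas":[[-1,0,0,0.012,0],[-1,0,0,0,0]]}'|egrep 'tcp|wrist'
```

```text
tcp_pos: [0.5841, 0.0682, 0.1755]
wrist_force: [-3.4, -0.1, 6.9]
```

```bash
python3 -m handwheel '{"deltas":[[-1,0,0,0.012,0],[-1,0,0,0,0]]}'|egrep 'tcp|wrist'
```

```text
tcp_pos: [0.5841, 0.0682, 0.175]
wrist_force: [-2.5, 0.3, 7.6]
```

```bash
python3 -m handwheel '{"deltas":[[-1,0,0,0.012,0],[-1,0,0,0,0]]}'|egrep 'tcp|wrist'
```

```text
tcp_pos: [0.5841, 0.0682, 0.1746]
wrist_force: [-2.1, -0.6, 8.8]
```

```bash
python3 -m handwheel '{"deltas":[[-1,0,0,0.012,0],[-1,0,0,0,0]]}'|egrep 'clock|tcp|wrist'
```

```text
clock: 10.95
tcp_pos: [0.5842, 0.0682, 0.1744]
wrist_force: [-2.3, 0.4, 8.9]
```

```bash
python3 -m handwheel '{"deltas":[[-1,0,0,0.01,0],[-1,0,0,0,0]]}'|egrep 'clock|tcp|wrist'
```

```text
clock: 11.2
tcp_pos: [0.5843, 0.0683, 0.1744]
wrist_force: [-3.7, -1.0, 11.3]
```

```bash
python3 -m handwheel '{"deltas":[[-1,0,0,0.01,0],[-1,0,0,0,0]]}'|egrep 'clock|tcp|wrist'
```

```text
clock: 11.45
tcp_pos: [0.5844, 0.0683, 0.1744]
wrist_force: [-3.5, -0.1, 12.6]
```

Stop found: z froze at 0.1744 and the force reached 12.6 N. Letting go and looking.

```bash
python3 -m handwheel '{"deltas":[[-1,0,0,-0.1,0],[-1,0,0,-0.4,0],[-1,0,0,-0.8,0],[0.1,0,0,-0.8,0],[0.1,0,0,-0.6,0],[0.1,0,0,0,0],[0.1,0,0,0,0]]}'
cat > pop.py <<'E'
from w import *
c=cam('wrist'); n=sys.argv[1]; save(c,'pics/'+n+'.png'); H,S,V=hsv(c); P=cloud(c)
m=(H>150)&(H<178)&(S>110)
l=cv2.connectedComponentsWithStats(m.astype(np.uint8))
s,M=pose(); print(s['tcp_pos'],'tool yaw',np.degrees(np.arctan2(M[1,0],M[0,0])))
for i in range(1,l[0]):
    if l[2][i,4]<300: continue
    m=(l[1]==i)&(c['depth']>0); p=P[m]; z=np.percentile(p[:,2],95); t=p[p[:,2]>z-.005]; print(l[3][i].round(),l[2][i],'ztop',z.round(4),cv2.minAreaRect((t[:,:2]*1000).astype(np.float32)))
    r=cv2.minAreaRect((t[:,:2]*1000).astype(np.float32)); print('delta',todelta(np.array(r[0])/1000))
E
python3 pop.py w2
```

```text
clock: 12.32
tcp_pos: [0.5838, 0.0681, 0.2796]
orientation: [-0.0, 0.043, 0.999, -0.0]
wrist_force: [0.9, 0.0, -0.2]
finger_gap: 0.0473
grip_force: 0.0
[0.58351064 0.0681165  0.27912687] tool yaw 175.11087947256232
[ 12. 113.] [  0 103  27  20 383] ztop 0.0441 ((467.8023986816406, -247.27647399902344), (11.035243034362793, 57.908512115478516), 11.354537010192871)
delta [ 2.210e+00 -8.103e+00  6.000e-03]
[315. 205.] [ 300  168   30   74 2140] ztop 0.1316 ((582.1861572265625, 67.47831726074219), (23.862228393554688, 55.03520584106445), 85.58698272705078)
delta [ 0.032 -0.019  0.   ]
```

View pics/w2.png

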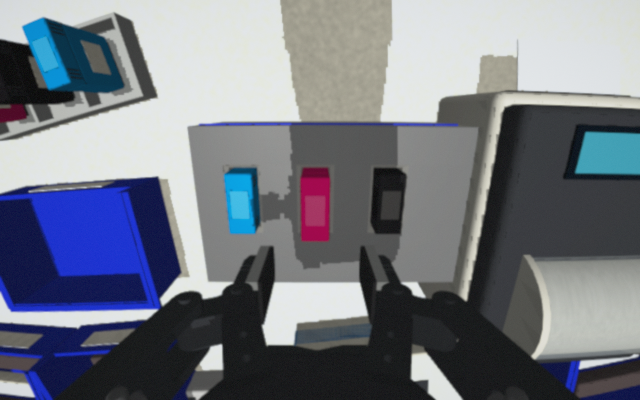

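Popped: magenta at (315,205) stands higher, with its top at about 0.131. Grasping it.

```bash
python3 -m handwheel '{"deltas":[[0.1,0.03,-0.015,0.6,0],[0.1,0,0,0.8,0],[0.1,0,0,0.7,0],[0.1,0,0,0.3,0],[0.1,0,0,0.15,0],[0.1,0,0,0,0],[-1,0,0,0,0],[-1,0,0,0,0],[-1,0,0,0,0],[-1,0,0,0,0],[-1,0,0,0,0]]}' 22
```

```text
clock: 13.75
tcp_pos: [0.5833, 0.0676, 0.1788]
orientation: [0.001, 0.043, 0.999, -0.0]
wrist_force: [0.9, -0.2, 3.6]
finger_gap: 0.0238
grip_force: 27.4
```

```bash
python3 -m handwheel '{"deltas":[[-1,0,0,-0.1,0],[-1,0,0,-0.3,0],[-1,0,0,-0.5,0],[-1,0,0,-0.6,0],[-1,0,0,-0.5,0],[-1,0,0,-0.2,0],[-1,0,0,0,0]]}' 20
python3 -m handwheel '{"deltas":[[-1,-0.1,-0.4,0,0],[-1,-0.2,-0.7,0,0],[-1,-0.25,-0.9,0,0],[-1,-0.25,-0.9,0,0],[-1,-0.25,-0.9,0,0],[-1,-0.25,-0.9,0,0],[-1,-0.25,-0.9,0,0],[-1,-0.22,-0.8,0,0],[-1,-0.15,-0.6,0,0],[-1,-0.05,-0.3,0,0],[-1,0,0,0,0]]}'
python3 - <<'E'
from w import *
from m import blobs
c=cam('scene'); save(c,'pics/s2.png'); P=cloud(c)
for m,ce,a in blobs(c,'blue'):
    if 900<a and abs(ce-[254,268]).max()<25:
        p=P[m&(c['depth']>0)]; t=p[p[:,2]>.066]; print(a,cv2.minAreaRect((t[:,:2]*1000).astype(np.float32)),t[:,2].max())
for m,ce,a in blobs(c,'mag'):
    p=P[m&(c['depth']>0)]; print(ce,a,p.min(0),p.max(0))
E
```

```text
clock: 14.62
tcp_pos: [0.5827, 0.0677, 0.2667]
orientation: [0.0, 0.043, 0.999, -0.0]
wrist_force: [0.6, -0.4, -0.8]
finger_gap: 0.0236
grip_force: 26.9
clock: 16.0
tcp_pos: [0.6358, -0.231, 0.2654]
orientation: [-0.001, 0.043, 0.999, 0.0]
wrist_force: [-0.4, 0.1, 0.3]
finger_gap: 0.0237
grip_force: 26.8
1958 ((640.5594482421875, -228.20700073242188), (199.93698120117188, 145.30702209472656), 88.42334747314453) 0.14192259110264227
[246.42774566 248.04046243] 173 [ 0.49499018 -0.2626284   0.02019579] [ 0.66769694 -0.22027897  0.22926193]
```

View pics/s2.png

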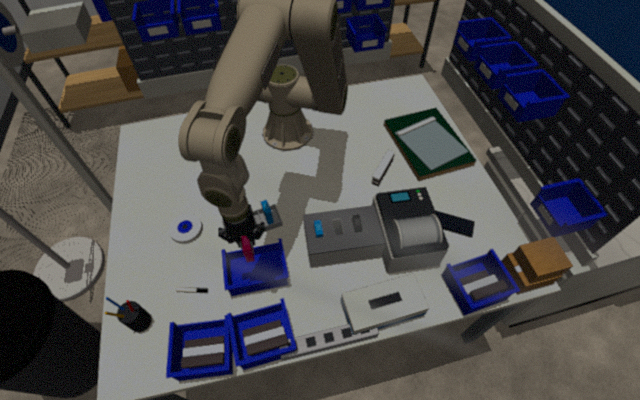

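The spent cartridge (246,248) hangs over the middle of the bin. Lowering it.

```bash
python3 -m handwheel '{"deltas":[[-1,0,0,0.4,0],[-1,0,0,0.7,0],[-1,0,0,0.7,0],[-1,0,0,0.6,0],[-1,0,0,0.4,0],[-1,0,0,0.15,0],[-1,0,0,0.06,0],[-1,0,0,0.03,0],[-1,0,0,0,0]]}' 20
```

```text
clock: 17.18
tcp_pos: [0.6368, -0.2302, 0.1455]
orientation: [0.001, 0.043, 0.999, -0.0]
wrist_force: [-0.4, 0.0, -1.7]
finger_gap: 0.0238
grip_force: 26.9
```

```bash
python3 -m handwheel '{"deltas":[[-1,0,0,0.04,0],[-1,0,0,0.04,0],[-1,0,0,0.03,0],[-1,0,0,0,0]]}'
```

```text
clock: 17.68
tcp_pos: [0.6363, -0.23, 0.1401]
orientation: [-0.0, 0.043, 0.999, 0.0]
wrist_force: [0.8, -0.6, -0.4]
finger_gap: 0.0233
grip_force: 26.9
```

```bash
python3 -m handwheel '{"deltas":[[-1,0,0,0.02,0],[-1,0,0,0,0],[0.1,0,0,0,0],[0.1,0,0,0,0],[0.1,0,0,0,0],[0.1,0,0,-0.2,0],[0.1,0,0,-0.5,0],[0.1,0,0,-0.8,0],[0.1,0,0,-0.8,0],[0.1,0,0,-0.8,0],[0.1,0,0,-0.5,0],[0.1,0,0,0,0],[0.1,0,0,0,0]]}'
python3 pop.py w3
```

```text
clock: 19.3
tcp_pos: [0.6362, -0.2299, 0.2828]
orientation: [-0.0, 0.043, 0.999, 0.0]
wrist_force: [0.4, 0.4, -1.1]
finger_gap: 0.0471
grip_force: 0.0
[ 0.63594707 -0.22978506  0.28225463] tool yaw 175.11326405015924
[240.  18.] [ 215    0   48   42 1357] ztop 0.0903 ((471.85186767578125, -284.36029052734375), (25.158096313476562, 16.51744842529297), 88.4773178100586)
delta [ 3.971 -1.709  0.006]
[316. 189.] [ 303  156   26   67 1608] ztop 0.0918 ((635.2902221679688, -229.71817016601562), (23.78260040283203, 55.115779876708984), 85.71319580078125)
delta [0.017 0.    0.   ]
```

View pics/w3.png

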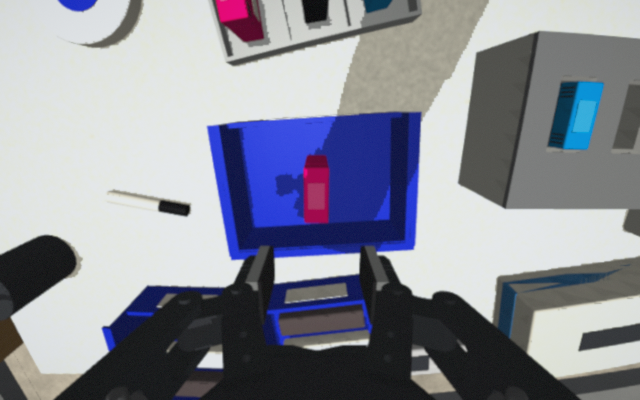

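The spent one stands in the bin at (316,189). Going over to the tray.

```bash
python3 -m handwheel '{"deltas":[[0.1,0.4,-0.16,0,0],[0.1,0.8,-0.32,0,0],[0.1,0.9,-0.36,0,0],[0.1,0.9,-0.36,0,0],[0.1,0.8,-0.33,0,0],[0.1,0.64,-0.26,0,0],[0.1,0,0,0,-0.63],[0.1,0,0,0,-0.63],[0.1,0,0,0,0],[0.1,0,0,0,0]]}'
python3 pop.py w4
python3 - <<'E'
from w import *
c=cam('wrist');H,S,V=hsv(c);P=cloud(c)
m=(H>90)&(H<108)&(S>120)&(c['depth']>0);p=P[m];p=p[abs(p[:,2]-.091)<.004];p=p[np.linalg.norm(p[:,:2]-[.435,-.157],axis=1)<.05];print('cyan',len(p),cv2.minAreaRect((p[:,:2]*1000).astype(np.float32)))
E
```

```text
clock: 20.6
tcp_pos: [0.4531, -0.286, 0.2829]
orientation: [-0.0, -0.066, 0.998, 0.0]
wrist_force: [0.5, -1.1, -0.5]
finger_gap: 0.0472
grip_force: 0.0
[ 0.45324998 -0.28602578  0.28302657] tool yaw -172.35885740689469
[316. 188.] [ 303  154   28   67 1568] ztop 0.0906 ((450.7848205566406, -285.7273254394531), (54.88798904418945, 23.912460327148438), 3.849898099899292)
delta [0.06  0.016 0.   ]
[342. 321.] [ 327  290   31   59 1275] ztop 0.0912 ((534.4542236328125, -248.01681518554688), (196.06167602539062, 29.104387283325195), 12.347146034240723)
delta [-2.138e+00  6.720e-01 -1.000e-03]
cyan 1296 ((433.4388427734375, -156.14967346191406), (55.48175811767578, 23.787019729614258), 10.286054611206055)
```

View pics/w4.png

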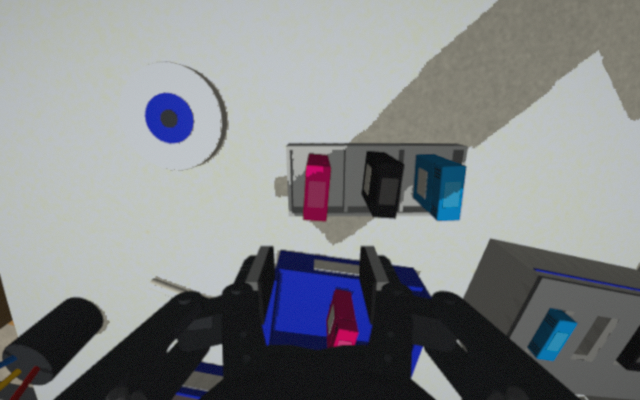

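The wrist view shows the fresh magenta at (316,188), turned slightly in its pocket. Grasping it.

```bash
python3 -m handwheel '{"deltas":[[0.1,0.06,0.016,0.3,0],[0.1,0,0,0.6,0.38],[0.1,0,0,0.8,0],[0.1,0,0,0.8,0],[0.1,0,0,0.6,0],[0.1,0,0,0.35,0],[0.1,0,0,0.15,0],[0.1,0,0,0,0],[0.1,0,0,0,0],[-1,0,0,0,0],[-1,0,0,0,0],[-1,0,0,0,0],[-1,0,0,0,0]]}' 20
python3 -c "
from w import *
s,M=pose();print(s['tcp_pos'],np.degrees(np.arctan2(M[1,0],M[0,0])))"
```

```text
clock: 22.32
tcp_pos: [0.4513, -0.2863, 0.1403]
orientation: [0.001, -0.034, 0.999, -0.001]
wrist_force: [-1.6, 0.2, 5.9]
finger_gap: 0.0237
grip_force: 21.4
[ 0.45127873 -0.28628896  0.14030708] -176.0860505426454
```

```bash
python3 -m handwheel '{"deltas":[[-1,0,0,-0.1,0],[-1,0,0,-0.3,0],[-1,0,0,-0.6,0],[-1,0,0,-0.7,0],[-1,0,0,-0.7,0],[-1,0,0,-0.5,0],[-1,0,0,-0.35,0],[-1,0,0,0,0.45],[-1,0,0,0,0.45],[-1,0,0,0,0]]}' 20
python3 -m handwheel '{"deltas":[[-1,-0.1,0.35,0,0],[-1,-0.2,0.7,0,0],[-1,-0.25,0.9,0,0],[-1,-0.25,0.9,0,0],[-1,-0.25,0.9,0,0],[-1,-0.25,0.9,0,0],[-1,-0.25,0.9,0,0],[-1,-0.25,0.9,0,0],[-1,-0.25,0.9,0,0],[-1,-0.2,0.8,0,0],[-1,-0.15,0.6,0,0],[-1,-0.09,0.35,0,0],[-1,0,0,0,0],[-1,0,0,0,0]]}'
python3 - <<'E'
from w import *
s,M=pose();print(s['tcp_pos'],np.degrees(np.arctan2(M[1,0],M[0,0])),todelta([.583,.0676]))
c=cam('wrist'); save(c,'pics/w5.png')
E
```

```text
clock: 23.58
tcp_pos: [0.4507, -0.2857, 0.2694]
orientation: [-0.0, 0.044, 0.999, 0.0]
wrist_force: [0.2, 0.2, -0.6]
finger_gap: 0.0232
grip_force: 20.5
clock: 25.32
tcp_pos: [0.582, 0.0674, 0.2694]
orientation: [-0.0, 0.045, 0.999, -0.0]
wrist_force: [0.3, 0.0, -0.8]
finger_gap: 0.0237
grip_force: 20.5
[0.58203585 0.0673695  0.26941359] 174.89788602002943 [-0.023  0.008 -0.   ]
```

View pics/w5.png

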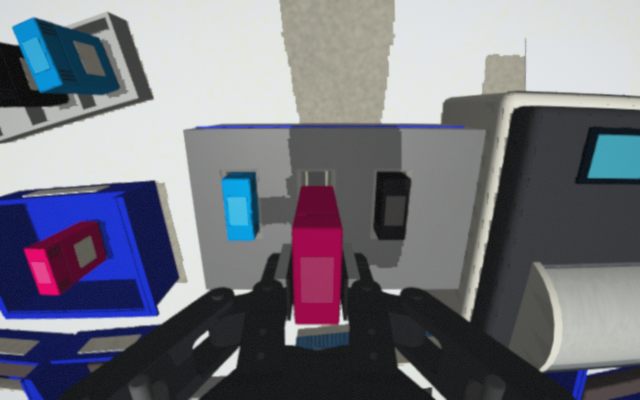

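The held cartridge sits at (318,255) above the open bay at (318,178), and its edges are parallel to the bay. Lowering it in stages.

```bash
python3 -m handwheel '{"deltas":[[-1,-0.023,0.008,0.2,0],[-1,0,0,0.3,0],[-1,0,0,0.2,0],[-1,0,0,0.1,0],[-1,0,0,0.07,0],[-1,0,0,0.07,0],[-1,0,0,0,0]]}'
python3 -m handwheel '{"deltas":[[-1,0,0,0.07,0],[-1,0,0,0.07,0],[-1,0,0,0.07,0],[-1,0,0,0,0]]}'
```

```text
clock: 26.25
tcp_pos: [0.5833, 0.0681, 0.2319]
orientation: [-0.0, 0.044, 0.999, -0.0]
wrist_force: [0.0, 0.4, -0.8]
finger_gap: 0.023
grip_force: 20.5
clock: 26.75
tcp_pos: [0.5831, 0.068, 0.2231]
orientation: [-0.0, 0.044, 0.999, -0.0]
wrist_force: [-0.6, -0.3, -1.9]
finger_gap: 0.0234
grip_force: 20.5
```

```bash
python3 -m handwheel '{"deltas":[[-1,0,0,0.1,0],[-1,0,0,0.1,0],[-1,0,0,0.1,0],[-1,0,0,0.1,0],[-1,0,0,0,0]]}'|egrep "tcp|wrist"
python3 -m handwheel '{"deltas":[[-1,0,0,0.1,0],[-1,0,0,0.1,0],[-1,0,0,0.1,0],[-1,0,0,0.1,0],[-1,0,0,0.1,0],[-1,0,0,0,0]]}'
```

```text
tcp_pos: [0.5831, 0.068, 0.2069]
wrist_force: [0.1, -2.8, -2.0]
clock: 28.12
tcp_pos: [0.5831, 0.0679, 0.1868]
orientation: [-0.0, 0.044, 0.999, -0.0]
wrist_force: [0.1, -3.3, -2.1]
finger_gap: 0.0236
grip_force: 20.3
```

```bash
python3 -m handwheel '{"deltas":[[-1,0,0,0.05,0],[-1,0,0,0.05,0],[-1,0,0,0.03,0],[-1,0,0,0,0]]}'|egrep "tcp|wrist"
python3 -m handwheel '{"deltas":[[-1,0,0,0.03,0],[-1,0,0,0,0]]}'|egrep "tcp|wrist"
```

```text
tcp_pos: [0.5833, 0.0679, 0.1823]
wrist_force: [-0.7, -4.7, -0.2]
tcp_pos: [0.5833, 0.0679, 0.1813]
wrist_force: [-0.4, -5.1, 1.1]
```

```bash
python3 -m handwheel '{"deltas":[[0.1,0,0,0,0],[0.1,0,0,0,0],[0.1,0,0,0,0],[0.1,0,0,-0.2,0],[0.1,0,0,-0.5,0],[0.1,0,0,-0.7,0],[-1,0,0,-0.5,0],[-1,0,0,-0.2,0],[-1,0,0,0,0],[-1,0,0,0,0],[-1,0,0,0,0]]}'
python3 pop.py w6
```

```text
clock: 30.25
tcp_pos: [0.5828, 0.0681, 0.2641]
orientation: [-0.001, 0.044, 0.999, -0.0]
wrist_force: [-0.2, 0.3, 0.4]
finger_gap: 0.0
grip_force: 0.0
[0.58292534 0.06808599 0.26423487] tool yaw 174.9136667635895
[316. 209.] [ 300  172   33   80 2262] ztop 0.1317 ((582.7263793945312, 68.47545623779297), (24.12722396850586, 55.039981842041016), 84.96131896972656)
delta [0.006 0.009 0.   ]
[ 58. 260.] [  18  223   84   76 3567] ztop 0.0909 ((635.248046875, -228.75193786621094), (27.282150268554688, 56.24321365356445), 83.69638061523438)
delta [-1.961e+00 -7.276e+00 -2.000e-03]
```

```bash
python3 -m handwheel '{"deltas":[[-1,0,0.01,0.3,0],[-1,0,0,0.6,0],[-1,0,0,0.4,0],[-1,0,0,0.12,0],[-1,0,0,0.03,0],[-1,0,0,0.03,0],[-1,0,0,0.03,0],[-1,0,0,0.03,0],[-1,0,0,0.03,0],[-1,0,0,0.03,0],[-1,0,0,0.03,0],[-1,0,0,0,0]]}'|egrep "clock|tcp|wrist"
python3 -m handwheel '{"deltas":[[-1,0,0,0.03,0],[-1,0,0,0.03,0],[-1,0,0,0.03,0],[-1,0,0,0.03,0],[-1,0,0,0.03,0],[-1,0,0,0.03,0],[-1,0,0,0.03,0],[-1,0,0,0,0]]}'|egrep "clock|tcp|wrist"
```

```text
clock: 31.8
tcp_pos: [0.5835, 0.0685, 0.2001]
wrist_force: [-0.6, 0.9, 3.5]
clock: 32.8
tcp_pos: [0.5834, 0.0685, 0.1917]
wrist_force: [-0.5, -0.1, 4.9]
```

```bash
python3 -m handwheel '{"deltas":[[-1,0,0,0.03,0],[-1,0,0,0.03,0],[-1,0,0,0.03,0],[-1,0,0,0.03,0],[-1,0,0,0.03,0],[-1,0,0,0.03,0],[-1,0,0,0.03,0],[-1,0,0,0,0]]}'|egrep "clock|tcp|wrist"
python3 -m handwheel '{"deltas":[[-1,0,0,0.03,0],[-1,0,0,0.03,0],[-1,0,0,0.03,0],[-1,0,0,0.03,0],[-1,0,0,0.03,0],[-1,0,0,0,0]]}'|egrep "clock|tcp|wrist"
```

```text
clock: 33.8
tcp_pos: [0.5835, 0.0685, 0.1833]
wrist_force: [-1.4, 0.0, 5.9]
clock: 34.55
tcp_pos: [0.5836, 0.0684, 0.1775]
wrist_force: [-0.2, 0.5, 7.1]
```

```bash
python3 -m handwheel '{"deltas":[[-1,0,0,0.02,0],[-1,0,0,0.02,0],[-1,0,0,0.02,0],[-1,0,0,0,0]]}'|egrep "clock|tcp|wrist"
python3 -m handwheel '{"deltas":[[-1,0,0,0.015,0],[-1,0,0,0,0]]}'|egrep "clock|tcp|wrist"
```

```text
clock: 35.05
tcp_pos: [0.5835, 0.0685, 0.1753]
wrist_force: [-1.2, 0.6, 7.7]
clock: 35.3
tcp_pos: [0.5835, 0.0684, 0.1747]
wrist_force: [-0.3, -0.8, 8.3]
```

```bash
python3 -m handwheel '{"deltas":[[-1,0,0,0.01,0],[-1,0,0,0,0]]}'|egrep "clock|tcp|wrist"
```

```text
clock: 35.55
tcp_pos: [0.5836, 0.0685, 0.1743]
wrist_force: [-1.9, 1.6, 7.5]
```

```bash
python3 -m handwheel '{"deltas":[[-1,0,0,0.01,0],[-1,0,0,0,0]]}'|egrep "clock|tcp|wrist"
```

```text
clock: 35.8
tcp_pos: [0.5836, 0.0685, 0.1743]
wrist_force: [-1.6, 0.5, 9.1]
```

```bash
python3 -m handwheel '{"deltas":[[-1,0,0,0.01,0],[-1,0,0,0,0]]}'|egrep "clock|tcp|wrist"
```

```text
clock: 36.05
tcp_pos: [0.5837, 0.0685, 0.1743]
wrist_force: [-2.1, -0.3, 12.5]
```

```bash
python3 -m handwheel '{"deltas":[[-1,0,0,0.01,0],[-1,0,0,0,0]]}'|egrep "clock|tcp|wrist"
```

```text
clock: 36.3
tcp_pos: [0.5838, 0.0685, 0.1742]
wrist_force: [-2.6, -0.3, 13.2]
```

Stop felt at 13 N. Letting go and checking.

```bash
python3 -m handwheel '{"deltas":[[-1,0,0,-0.1,0],[-1,0,0,-0.3,0],[-1,0,0,-0.7,0],[-1,0,0,-0.8,0],[-1,0,0,-0.6,0],[-1,0,0,0,0],[-1,0,0,0,0],[-1,0,0,0,0],[-1,0,0,0,0]]}'
python3 pop.py w7
```

```text
clock: 37.42
tcp_pos: [0.5829, 0.0685, 0.2714]
orientation: [-0.001, 0.044, 0.999, -0.0]
wrist_force: [0.9, 0.8, 0.1]
finger_gap: -0.0001
grip_force: 0.0
[0.583019   0.06848847 0.27165931] tool yaw 174.9145019035193
[315. 208.] [ 300  171   32   77 2197] ztop 0.1317 ((582.6776123046875, 68.48055267333984), (24.03531837463379, 54.87972640991211), 84.97575378417969)
delta [ 0.008 -0.001  0.   ]
[ 62. 257.] [  24  221   82   73 3380] ztop 0.0909 ((635.2385864257812, -228.8615264892578), (26.717103958129883, 56.737178802490234), 86.31399536132812)
delta [-1.959e+00 -7.289e+00 -1.000e-03]
```

View pics/w7.png

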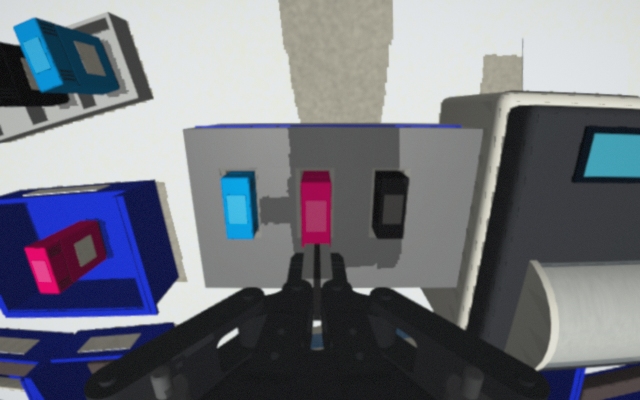

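The fresh cartridge came back up: its top is at 0.1317, at (315,208) in the picture. I'll press again, a bit further into the stop, and let go slowly.

```bash
python3 -m handwheel '{"deltas":[[-1,0,0,0.5,0],[-1,0,0,0.7,0],[-1,0,0,0.35,0],[-1,0,0,0.1,0],[-1,0,0,0.04,0],[-1,0,0,0.04,0],[-1,0,0,0.04,0],[-1,0,0,0.04,0],[-1,0,0,0.04,0],[-1,0,0,0.04,0],[-1,0,0,0.04,0],[-1,0,0,0.04,0],[-1,0,0,0.04,0],[-1,0,0,0.04,0],[-1,0,0,0.04,0],[-1,0,0,0.04,0],[-1,0,0,0.04,0],[-1,0,0,0.04,0],[-1,0,0,0.04,0],[-1,0,0,0,0]]}'|egrep "clock|tcp|wrist"
python3 -m handwheel '{"deltas":[[-1,0,0,0.03,0],[-1,0,0,0.03,0],[-1,0,0,0,0]]}'|egrep "clock|tcp|wrist"
```

```text
clock: 39.98
tcp_pos: [0.5837, 0.0684, 0.1829]
wrist_force: [0.0, -0.2, 5.8]
clock: 40.35
tcp_pos: [0.5837, 0.0684, 0.1806]
wrist_force: [-0.4, 0.1, 6.9]
```

```bash
python3 -m handwheel '{"deltas":[[-1,0,0,0.03,0],[-1,0,0,0.03,0],[-1,0,0,0.03,0],[-1,0,0,0.03,0],[-1,0,0,0.02,0],[-1,0,0,0,0]]}'|egrep "clock|tcp|wrist"
python3 -m handwheel '{"deltas":[[-1,0,0,0.02,0],[-1,0,0,0,0]]}'|egrep "clock|tcp|wrist"
```

```text
clock: 41.1
tcp_pos: [0.5838, 0.0685, 0.1752]
wrist_force: [-0.9, 0.4, 7.9]
clock: 41.35
tcp_pos: [0.5838, 0.0685, 0.1744]
wrist_force: [0.1, 0.7, 7.5]
```

```bash
python3 -m handwheel '{"deltas":[[-1,0,0,0.012,0],[-1,0,0,0,0]]}'|egrep "clock|tcp|wrist"
```

```text
clock: 41.6
tcp_pos: [0.5838, 0.0685, 0.1743]
wrist_force: [-1.2, 0.1, 9.0]
```

```bash
python3 -m handwheel '{"deltas":[[-1,0,0,0.012,0],[-1,0,0,0,0]]}'|egrep "clock|tcp|wrist"
```

```text
clock: 41.85
tcp_pos: [0.5839, 0.0685, 0.1742]
wrist_force: [-1.4, 0.4, 12.3]
```

```bash
python3 -m handwheel '{"deltas":[[-1,0,0,0.012,0],[-1,0,0,0,0]]}'|egrep "clock|tcp|wrist"; python3 -c "
from h import *
c=cam('side');save(c,'pics/sd3.png');print(status.get_state()['ft_torque'])
i=c['frame'][150:260,300:420,::-1];cv2.imwrite('pics/sd3c.png',cv2.resize(i,None,fx=5,fy=5,interpolation=3))"
```

```text
clock: 42.1
tcp_pos: [0.584, 0.0685, 0.1742]
wrist_force: [-2.1, 0.7, 13.9]
[ 0.04868152  0.49326619 -0.01868617]
```

View pics/sd3c.png

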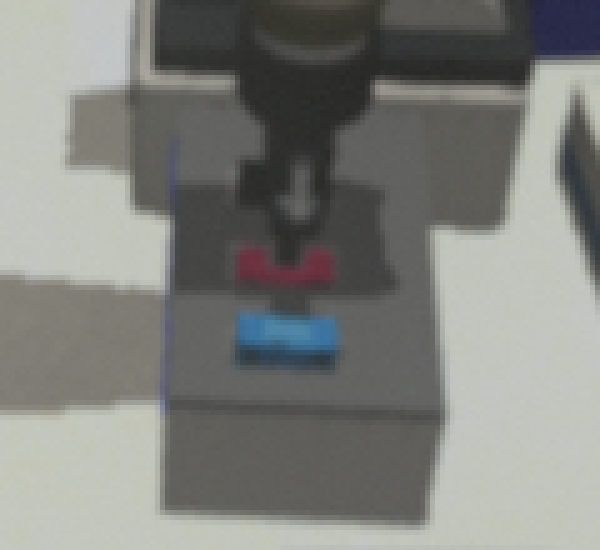

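The side view shows the fingertips centred on the magenta, which is pressed almost flush at (285,265) in the crop. A little more force, then a slow release.

```bash
python3 -m handwheel '{"deltas":[[-1,0,0,0.012,0],[-1,0,0,0,0]]}'|egrep "clock|tcp|wrist"
```

```text
clock: 42.4
tcp_pos: [0.5841, 0.0685, 0.1742]
wrist_force: [-3.5, 0.1, 16.4]
```

```bash
python3 -m handwheel '{"deltas":[[-1,0,0,0.006,0],[-1,0,0,0,0],[-1,0,0,0,0]]}'|egrep "clock|tcp|wrist"
```

```text
clock: 42.78
tcp_pos: [0.5842, 0.0685, 0.1742]
wrist_force: [-2.4, 0.8, 18.9]
```

```bash
python3 -m handwheel '{"deltas":[[-1,0,0,-0.1,0],[-1,0,0,-0.1,0],[-1,0,0,-0.1,0],[-1,0,0,-0.1,0],[-1,0,0,0,0]]}'|egrep "clock|tcp|wrist"
```

```text
clock: 43.4
tcp_pos: [0.5837, 0.0685, 0.1881]
wrist_force: [0.8, 0.1, 4.3]
```

It is still following the fingers up at 0.188, so it isn't latched. With the closed fingers across y (29 mm), something other than the cartridge may be meeting the printer. I'll turn the gripper 90° so the fingertips lie inside the cartridge's top, then press again.

```bash
python3 -m handwheel '{"deltas":[[-1,0,0,-0.25,0],[-1,0.02,0,-0.25,0],[-1,0,0,0,-1],[-1,0,0,0,-1],[-1,0,0,0,-1],[-1,0,0,0,-1],[-1,0,0,0,-1],[-1,0,0,0,-1],[-1,0,0,0,-1],[-1,0,0,0,-1],[-1,0,0,0,-1],[-1,0,0,0,0]]}'
python3 -m handwheel '{"deltas":[[-1,0,0,0.1,0],[-1,0,0,0.06,0],[-1,0,0,0.06,0],[-1,0,0,0.06,0],[-1,0,0,0.06,0],[-1,0,0,0.06,0],[-1,0,0,0.06,0],[-1,0,0,0.06,0],[-1,0,0,0.06,0],[-1,0,0,0.06,0],[-1,0,0,0,0]]}'|egrep "clock|tcp|wrist"
```

```text
clock: 44.9
tcp_pos: [0.5821, 0.0686, 0.2075]
orientation: [-0.0, -0.674, 0.738, 0.0]
wrist_force: [-0.6, 0.4, 0.3]
finger_gap: -0.0
grip_force: 0.0
clock: 46.28
tcp_pos: [0.5826, 0.0685, 0.1823]
wrist_force: [-1.1, 0.8, 5.6]
```

```bash
python3 -m handwheel '{"deltas":[[-1,0,0,0.05,0],[-1,0,0,0.05,0],[-1,0,0,0.04,0],[-1,0,0,0.03,0],[-1,0,0,0,0]]}'|egrep "clock|tcp|wrist"
```

```text
clock: 46.9
tcp_pos: [0.5827, 0.0685, 0.1758]
wrist_force: [-1.9, -0.0, 7.8]
```

```bash
python3 -m handwheel '{"deltas":[[-1,0,0,0.02,0],[-1,0,0,0,0]]}'|egrep "clock|tcp|wrist"
```

```text
clock: 47.15
tcp_pos: [0.5827, 0.0686, 0.1751]
wrist_force: [-2.0, -0.4, 7.3]
```

```bash
python3 -m handwheel '{"deltas":[[-1,0,0,0.015,0],[-1,0,0,0,0]]}'|egrep "clock|tcp|wrist"
```

```text
clock: 47.4
tcp_pos: [0.5827, 0.0686, 0.1745]
wrist_force: [-2.3, -0.4, 7.1]
```

```bash
python3 -m handwheel '{"deltas":[[-1,0,0,0.015,0],[-1,0,0,0,0]]}'|egrep "clock|tcp|wrist"
```

```text
clock: 47.65
tcp_pos: [0.5828, 0.0686, 0.1743]
wrist_force: [-2.8, -0.2, 9.3]
```

```bash
python3 -m handwheel '{"deltas":[[-1,0,0,0.012,0],[-1,0,0,0,0]]}'|egrep "clock|tcp|wrist"
```

```text
clock: 47.9
tcp_pos: [0.5829, 0.0686, 0.1743]
wrist_force: [-1.8, -0.4, 12.9]
```

```bash
python3 -m handwheel '{"deltas":[[-1,0,0,0.01,0],[-1,0,0,0,0]]}'|egrep "clock|tcp|wrist"
```

```text
clock: 48.15
tcp_pos: [0.583, 0.0686, 0.1742]
wrist_force: [-4.0, 0.7, 13.4]
```

Same stop height as before, so this is the true stop. Now a clean, quick let-go.

```bash
python3 -m handwheel '{"deltas":[[-1,0,0,0.012,0],[-1,0,0,-0.8,0],[-1,0,0,-0.8,0],[-1,0,0,0,0]]}'
python3 - <<'E'
from w import *
c=cam('wrist'); save(c,'pics/w8.png'); P=cloud(c); H,S,V=hsv(c)
m=(H>150)&(H<178)&(S>110)&(c['depth']>0); p=P[m]; p=p[np.linalg.norm(p[:,:2]-[.583,.068],axis=1)<.045]
print(len(p),np.percentile(p[:,2],[50,90]) if len(p) else '')
c=cam('side'); save(c,'pics/sd4.png'); P=cloud(c);H,S,V=hsv(c)
m=(H>150)&(H<178)&(S>110)&(c['depth']>0); p=P[m]; p=p[np.linalg.norm(p[:,:2]-[.583,.068],axis=1)<.045]
print(len(p),np.percentile(p[:,2],[10,50,90]) if len(p) else '')
E
```

```text
clock: 48.65
tcp_pos: [0.584, 0.0685, 0.2381]
orientation: [0.002, -0.675, 0.738, -0.002]
wrist_force: [0.1, 0.1, -0.1]
finger_gap: 0.0003
grip_force: 0.0
2974 [0.1140686  0.11513552]
125 [0.10782459 0.11255483 0.11503279]
```

The top is at 0.114, the held height. Backing away and confirming over time.

```bash
python3 -m handwheel '{"deltas":[[-1,0,0,-0.6,0],[-1,0,0,-0.8,0],[-1,0,0,-0.3,0],[-1,0,0,0,0],[-1,0,0,0,0],[-1,0,0,0,0]]}'|egrep "clock|tcp|wrist"
python3 - <<'E'
from w import *
for n in ['wrist','scene','side']:
    c=cam(n); save(c,f'pics/{n}9.png'); P=cloud(c); H,S,V=hsv(c)
    for nm,m,xy in [('fresh',(H>150)&(H<178)&(S>110),[.583,.068]),('cyan',(H>90)&(H<108)&(S>120),[.578,.001]),('spent',(H>150)&(H<178)&(S>110),[.635,-.23]),('spare_cy',(H>90)&(H<108)&(S>120),[.434,-.157])]:
        p=P[m&(c['depth']>0)]; p=p[np.linalg.norm(p[:,:2]-xy,axis=1)<.045]
        if len(p)>10: print(n,nm,len(p),np.percentile(p[:,2],[50,90]).round(4),np.median(p,0).round(3))
cv2.imwrite('pics/fin.png',cv2.imread('pics/scene9.png')[100:340,80:500])
E
```

```text
clock: 49.5
tcp_pos: [0.582, 0.0685, 0.3023]
wrist_force: [0.7, 0.8, -0.2]
wrist fresh 1774 [0.1142 0.1153] [0.584 0.065 0.114]
wrist cyan 1727 [0.1143 0.1152] [0.578 0.001 0.114]
scene fresh 123 [0.1144 0.2884] [0.595 0.065 0.114]
scene cyan 126 [0.1133 0.1161] [0.581 0.    0.113]
scene spent 158 [0.0892 0.0922] [ 0.643 -0.23   0.089]
scene spare_cy 147 [0.0862 0.0913] [ 0.454 -0.155  0.086]
side fresh 119 [0.113  0.1151] [0.582 0.063 0.113]
side cyan 125 [0.1131 0.1152] [ 0.578 -0.002  0.113]
side spent 316 [0.0882 0.091 ] [ 0.634 -0.239  0.088]
side spare_cy 126 [0.0887 0.0907] [ 0.435 -0.159  0.089]
```

View pics/fin.png

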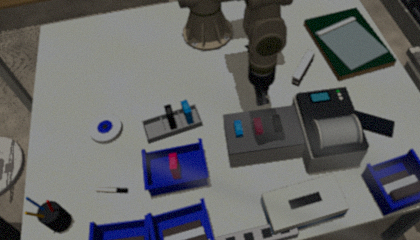

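The crop shows the spent one upright in the bin (174,163), the fresh one down in the middle bay (259,127) level with its cyan neighbour, and everything else in place.

```bash
python3 -c "
from workcell import hand_in; print(hand_in())"
```

```text
the job is handed in; nothing more can be done
None
```

The job is handed in at about 50 s of 64 s: the spent magenta cartridge stands upright in the blue returns bin, and the new one is latched in the middle bay at held height; two earlier presses, one up to 19 N, did not catch, and the third did.

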